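# Set the code reader on its focus rail

## Robot

A 6-joint arm with a two-finger parallel gripper is mounted at the origin on the work surface. World frame = base frame: x ahead of the robot, y to its left, z up, the work surface at z = 0. Lengths are in mm, angles in degrees, forces in N, time in s.
With the tool pointing down it reaches from about 350 to 850 mm from the base axis. Payload 8.1 kg.
Tool frame: the origin (TCP) lies between the finger pads; the fingertips stand r.nose_length ahead of it and the grasp point (between the pads) lies 3 mm ahead of it (r.nose_length is the distance from the TCP to the fingertips, in mm); x points along the fingers, y is the direction in which the jaws open and shut, and the axes are right-handed (so a half turn about x gives the same grasp; the last joint's range is limited). The gripper opens to 85 mm and grips with 20 to 120 N. Pads are 22 mm wide; open, the fingers measure 114 mm over their backs; the gripper's body (76 mm by 85 mm) begins 54 mm behind the grasp point. The pads swing forward as they close: fully open they stand 13 mm farther back than shut.
Start: joints at [-79.779, 7.471, 85.268, -0, 87.261, -4.893], TCP at [156.471, -579.243, 253.292] pointing down, gripper open.
Joint ranges: [-169.43, 169.43], [-51.17, 129.36], [1.28, 143.12], [-76.62, 256.62], [0, 156.53], [-152.29, 152.29]. Speed limits (degrees/s): [136.94, 136.94, 159.86, 180, 180, 180].

## Interface

Orientations are given as [roll, pitch, yaw] about the fixed x, y, z axes, in that order (R = Rz(yaw) Ry(pitch) Rx(roll)).
In Python, from bench import sense, optics, order, r gives the robot as it stands.
- The arm moves only by the tool carry_out, never from a script. Its argument "commands" is one flat list of numbers, 7 for each row, row after row: the shift along the tool's x, y, z in m, then the turn, a rotation vector about the tool's x, y, z in degrees, then the closure, from -1 (fully open) to 1 (shut), so that 0 is half open. A call has 1 to 12 rows; each row is the pose to reach, as a shift and turn from the pose measured when the call began, along the tool's axes at that moment; what a row does not reach only later rows make up. A row lasts 1/8 s, in which the tool goes at most 62.5 mm and 10.7 degrees, less where a joint would pass 70% of its speed; a pose out of reach is approached as far as the arm can. A call with a gripper value outside its range is refused whole. The fingers move at their own pace and stop on an object; "grip_force" is the grip in N (left out, the last holds). Time passes only in rows, so rows that repeat a pose let the fingers close. It gives the time, the measured TCP pose, the force and the opening at its end, in the units of the state.
- sense(): the state, without advancing time (a new reading comes with each control period).
- optics.snapshot(name): name is "scene" or "top"; returns (picture, depth): 420x560x3 uint8, red, green, blue; 420x560 float32, mm along the optical axis (not along the pixel's ray), 0 where there is no reading.
- optics.calibration(name): a dict with "mtx" (3x3 intrinsics, pixels), "extrinsics" (4x4, takes a point from camera to world coordinates). Camera axes: x right, y up, looking along -z (the intrinsics and any distortion apply to the point x, -y, -z); pixel columns grow to the right and rows downward; lengths in mm; the calibration is good to about 2 mm. A picture is of the moment at which its call begins. calibration takes no time and is no camera call.
- order.hand_in(): hands the job in, once; it reports no verdict.
The state is a dict: "time": time; "joint_pos": joint angles; "qd": joint speeds; "joint_efforts": joint torques, N m; "tool_pos": TCP position; "tcp_rot": TCP orientation; "ft_force": force on the tool from outside, world axes, zero at the start; "wrist_torque": the same for the moment, N m; "finger_gap": finger opening in mm.
Only numpy, scipy, OpenCV 4.12 (cv2) and the standard library are available. Lean on these libraries where they do the work, as an engineer would, in place of code of your own. Each camera call takes 0.05 s, during which the arm holds its last target. There are 200 camera calls.

## Task

Set the code reader to its working distance: with a fingertip press down the rubber plate in the middle of the reader's slide to free its brake, keep it pressed and push the slide along the rail until it rests against the stop collar, then let the plate spring up again and come away. Do not force the slide along while its brake is on, do not shove the stop collar out of its place, and leave the canister, bottle, screwdriver and tub where they are; nothing is to be picked up.

Things in the scene. Friction and masses are not known exactly. Their poses are not given: they have to be found in the camera images.
- rail: Focus rail fixed to the bench: aluminium base plate 120 x 480 x 8 mm (x, y, z), origin at the centre of its underside on the bench. Its y axis runs along the rail and points from the slide towards the stop collar and the canister; z up. On it a steel rail bar 30 mm wide, top at z 30 mm, with a black end block 42 mm high at each end.
- reader_slide (a joint): Position of the grey reader slide along the rail, m, grows along the rail's +y (towards the stop collar). The slide is a saddle 60 mm wide and 120 mm long, 0.3 to 0.7 kg. Freed, it needs only 1 to 2 N to push; with its brake on it holds about 20 N and must not be forced.
- brake_plate (a joint): How far the brake plate is pressed down, m: 0 = up, brake on; 0.006 = fully down. It is sprung: it starts to move at 2 N, takes about 12 N at 4 mm and 14 N when fully down. The brake eases as the plate goes down and is wholly off from about 3.5 mm. Let go, the plate springs up and the brake holds again.
- plate_top (a point): Centre of the top of the black ribbed rubber brake plate, in the middle of the slide, 50 mm above the bench when up; moves with the plate. Axes as the rail's. Press here. The plate (52 mm across the rail, 56 mm along it) is the floor of a pocket 56 mm long along the rail, open at both sides, between two cross walls of the slide whose tops are 62 mm above the bench.
- slide_nose (a point): Middle of the front (+y) end face of the slide, 60 mm ahead of the plate's centre, 36 mm above the bench: the face that meets the stop collar.
- stop_face (a point): Middle of the face of the stop collar that the slide meets, 36 mm above the bench. The collar is a dark steel block across the rail, 60 mm wide, 18 mm along the rail, top 40 mm above the bench, with a round steel screw head (18 mm diameter, 12 mm high) on top. It is clamped to the rail and slips only when pushed with more than about 45 N.
- canister: White ribbed canister, 92 mm diameter over its lid, 97 mm high, loose on a round pad at the far (+y) end of the base plate; origin at the centre of its underside. Leave alone.
- wash_bottle: White bottle with a blue cap, 64 mm diameter, 150 mm high, loose; origin at the centre of its underside. Leave alone.
- driver: Screwdriver with a black handle, 180 mm long, lying on the bench roughly parallel to the rail, loose; origin on the bench below it, handle to its -x. Leave alone.
- tub: Open white tub, 76 mm diameter, 80 mm high, loose; origin at the centre of its underside. Leave alone.
- reader_top (a point): Centre of the top of the black code reader, a block 46 mm across the rail, 23 mm along it, fixed on the slide just beyond the pocket's front wall, 48 mm ahead (+y) of the plate's centre; its top is 80 mm above the bench, 30 mm higher than the plate.

How it is judged:
By the outcome, as a careful person would: the job done as asked, in the order asked, and still so for the second after the job is handed in, with the robot touching nothing.
It also fails if it takes over 40 s, if anything falls off the work surface, if the arm or the gripper's body presses on something with over 40 N, if the wrist force passes 120 N, or if a joint passes its speed limit or range.

## Working session

There is one attempt and no reset: what is moved stays moved. The work goes in short steps, Python scripts to look and compute and a tool call to move; the robot and the scene stay as the last step left them, time stands still between calls to the robot, and variables do not carry over. Pictures are saved under pics/ and viewed, about 8 in all and at most 12, crops included, and the job is handed in when it is done.

Besides the shell and the picture viewer there is one more tool, called after "Request:" as name(argument=value, ...) on one line, values as JSON. carry_out: Moves the arm, as the interface text tells. Its arguments: {"type":"object","properties":{"commands":{"type":"array","items":{"type":"number"}},"grip_force":{"type":"number"}},"required":["commands"]}

```bash
mkdir -p pics; python3 - <<'E'
from bench import sense, optics, r
import cv2, numpy as np
s=sense()
for k,v in s.items(): print(k,np.round(v,3))
print(r.nose_length)
for n in("scene","top"):
    p,d=optics.snapshot(n); cv2.imwrite(f"pics/{n}0.png",p[:,:,::-1]); np.save(f"{n}_d.npy",d)
    c=optics.calibration(n); print(n,np.round(c["mtx"],1).tolist(),np.round(c["extrinsics"],3).tolist(),[k for k in c])
E
```

```text
time 0.0
joint_pos [-7.9778e+01  7.5170e+00  8.5331e+01  1.0000e-03  8.7263e+01 -4.8930e+00]
qd [-0.018 -0.026 -0.068  0.098  0.01  -0.018]
joint_efforts [-1.0000e-03 -5.6940e+01 -5.0055e+01 -0.0000e+00  1.5000e-02 -0.0000e+00]
tool_pos [ 156.392 -578.709  252.212]
tcp_rot [-95.525  89.889  99.59 ]
ft_force [-0.547 -0.918  0.216]
wrist_torque [-0.028 -0.03   0.038]
finger_gap 85.309
22.0
scene [[390.7, 0.0, 279.2], [0.0, 390.7, 216.2], [0.0, 0.0, 1.0]] [[0.773, -0.346, 0.531, 1050.259], [0.634, 0.421, -0.649, -568.553], [0.001, 0.838, 0.545, 539.775], [0.0, 0.0, 0.0, 1.0]] ['mtx', 'extrinsics']
top [[391.1, 0.0, 278.3], [0.0, 391.1, 202.7], [0.0, 0.0, 1.0]] [[0.012, 0.998, -0.065, 531.489], [-1.0, 0.012, -0.006, -24.203], [-0.005, 0.065, 0.998, 820.215], [0.0, 0.0, 0.0, 1.0]] ['mtx', 'extrinsics']
```

View pics/top0.png

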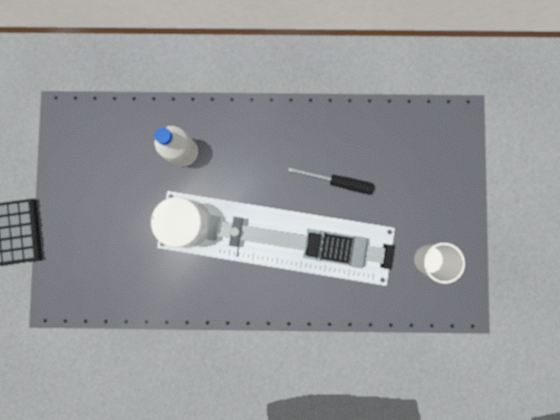

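View pics/scene0.png

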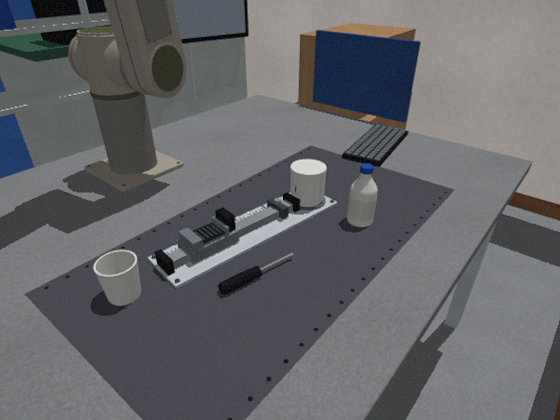

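The top view shows the slide with its ribbed plate near (337,249), the reader near (314,245) and the collar near (237,235). The rail runs from right (−y) to left (+y). The canister is at (180,222) and the tub at (443,262).

```bash
cat > h.py <<'E'
import numpy as np, cv2
from bench import sense, optics, r
def cast(n,uv,z):
    c=optics.calibration(n);K=c["mtx"];T=np.array(c["extrinsics"])
    uv=np.atleast_2d(uv).astype(float)
    d=np.c_[(uv[:,0]-K[0,2])/K[0,0],-(uv[:,1]-K[1,2])/K[1,1],-np.ones(len(uv))]@T[:3,:3].T
    return T[:3,3]+d*((z-T[2,3])/d[:,2])[:,None]
E
python3 - <<'E'
from h import *
p=cv2.imread("pics/top0.png")
g=cv2.cvtColor(p,cv2.COLOR_BGR2GRAY)
c=p[180:300,140:420]; cv2.imwrite("pics/topcrop.png",cv2.resize(c,None,fx=2.85,fy=2.85,interpolation=cv2.INTER_CUBIC))
for n,uv,z in[("corner",[(167,193),(394,228),(388,283),(159,249)],8),("plate",(337,249),50),("reader",(314,245),80),("collar",(237,235),40),("tub",(443,262),80)]:
    print(n,cast("top",uv,z).round(1).tolist())
E
```

```text
corner [[602.2, 213.5, 8.0], [534.9, -259.2, 8.0], [422.2, -246.1, 8.0], [485.8, 226.5, 8.0]]
plate [[492.4, -135.4, 50.0]]
reader [[500.9, -87.8, 80.0]]
collar [[517.2, 62.1, 40.0]]
tub [[472.1, -329.6, 80.0]]
```

View pics/topcrop.png

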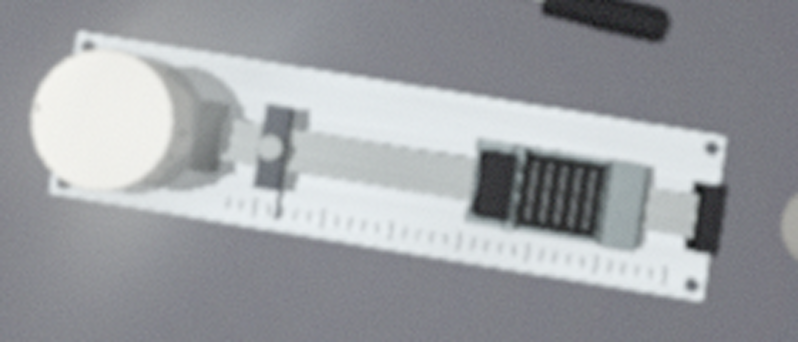

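The crop shows the plate spanning crop columns 520–606, with its centre at about full-picture (337.2,248.1). The collar centre is near (236.8,232). The rail yaw is about −7.9°, leaving roughly 130 mm of travel.

```bash
cat >> h.py <<'E'
from scipy.spatial.transform import Rotation as Ro
YAW=np.radians(-7.9)
ax=np.array([-np.sin(YAW),np.cos(YAW),0]); cr=np.array([np.cos(YAW),np.sin(YAW),0])
def rot(): return Ro.from_euler("xyz",sense()["tcp_rot"],degrees=True)
def plan(target):
    s=sense();R=rot()
    best=min((Ro.from_matrix(np.c_[[0,0,-1],sg*cr,np.cross([0,0,-1],sg*cr)]) for sg in(1,-1)),key=lambda g:(R.inv()*g).magnitude())
    print("pos",np.round(s["tool_pos"],1),"F",np.round(s["ft_force"],1),"gap",s["finger_gap"],"t",s["time"])
    print("shift tool m",(R.inv().apply(np.array(target)-s["tool_pos"])/1000).round(4),"turn",np.degrees((R.inv()*best).as_rotvec()).round(2))
    print("tool axes\n",R.as_matrix().round(3))
    print("rail axis in tool",R.inv().apply(ax).round(4))
E
python3 - <<'E'
from h import *
print(cast("top",[(337.2,248.1)],50).round(1),cast("top",[(236.8,231.9)],40).round(1))
plan([494.5,-135.5,200])
E
```

```text
[[ 494.2 -135.8   50. ]] [[523.3  62.6  40. ]]
pos [ 156.4 -578.8  252.3] F [-0.5  0.9  0.8] gap 85.33631167559619 t 0.1
shift tool m [ 0.053  -0.3397 -0.442 ] turn [-6.699e+01 -6.000e-02  8.000e-02]
tool axes
 [[-0.     0.261 -0.965]
 [ 0.002 -0.965 -0.261]
 [-1.    -0.002 -0.   ]]
rail axis in tool [ 0.0016 -0.9204 -0.391 ]
```

Request:
carry_out(commands=[0.004,-0.026,-0.034,-5,0,0,1,0.01,-0.065,-0.085,-13,0,0,1,0.016,-0.104,-0.135,-20.5,0,0,1,0.022,-0.143,-0.186,-28,0,0,1,0.028,-0.182,-0.237,-36,0,0,1,0.034,-0.221,-0.287,-43.5,0,0,1,0.04,-0.26,-0.338,-51,0,0,1,0.046,-0.3,-0.389,-59,0,0,1,0.05,-0.325,-0.423,-64,0,0,1,0.053,-0.3397,-0.442,-67,0,0,1,0.053,-0.3397,-0.442,-67,0,0,1,0.053,-0.3397,-0.442,-67,0,0,1], grip_force=40)

```text
time: 1.6
tool_pos: [494.0, -135.9, 199.7]
tcp_rot: [-135.1, 89.9, 127.0]
ft_force: [0.1, -1.2, 0.3]
finger_gap: -0.1
```

```bash
python3 - <<'E'
from h import *
plan([494.5,-135.5,95])
for n in("scene",):
    p,d=optics.snapshot(n); p=p[120:300,120:360]; cv2.imwrite("pics/s1.png",cv2.resize(p[:,:,::-1],None,fx=3,fy=3,interpolation=cv2.INTER_CUBIC))
E
```

```text
pos [ 494.  -135.9  199.7] F [ 0.1 -1.2  0.3] gap -0.12527466335794377 t 1.6
shift tool m [ 0.1047  0.0006 -0.0003] turn [-0.03 -0.08  0.08]
tool axes
 [[-0.001  0.99  -0.138]
 [ 0.002 -0.138 -0.99 ]
 [-1.    -0.001 -0.001]]
rail axis in tool [ 1.4e-03 -5.0e-04 -1.0e+00]
```

View pics/s1.png

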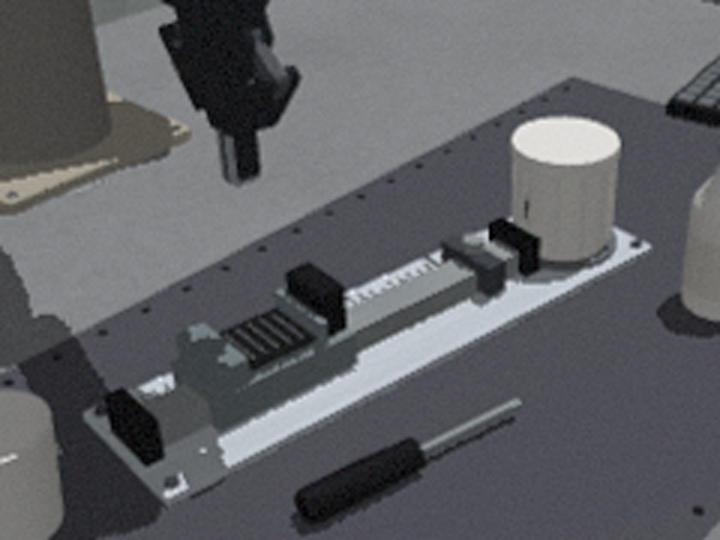

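The scene crop shows the shut fingertips at (240,180), above and behind the plate. The plate centre is near crop (268,340), with the reader at (318,297).

Request:
carry_out(commands=[0.04,0,0,0,0,0,1,0.08,0,0,0,0,0,1,0.109,0,0,0,0,0,1,0.109,0,0,0,0,0,1])

```text
time: 2.15
tool_pos: [491.3, -136.3, 88.5]
tcp_rot: [-111.4, 89.6, 150.5]
ft_force: [0.4, -1.1, -0.9]
finger_gap: -0.3
```

```bash
python3 - <<'E'
from h import *
print(cast("scene",[(209.3,233.3)],50).round(1))
plan([494.5,-135.5,71])
p,d=optics.snapshot("scene"); p=p[170:290,150:310]; cv2.imwrite("pics/s2.png",cv2.resize(p[:,:,::-1],None,fx=5,fy=5,interpolation=cv2.INTER_CUBIC))
E
```

```text
[[ 499.2 -133.6   50. ]]
pos [ 491.3 -136.3   88.5] F [ 0.4 -1.1 -0.9] gap -0.3095239704658161 t 2.15
shift tool m [ 0.0175  0.0031 -0.0012] turn [-0.2  -0.14  0.35]
tool axes
 [[-0.006  0.99  -0.141]
 [ 0.003 -0.141 -0.99 ]
 [-1.    -0.006 -0.002]]
rail axis in tool [ 0.0024 -0.0034 -1.    ]
```

View pics/s2.png

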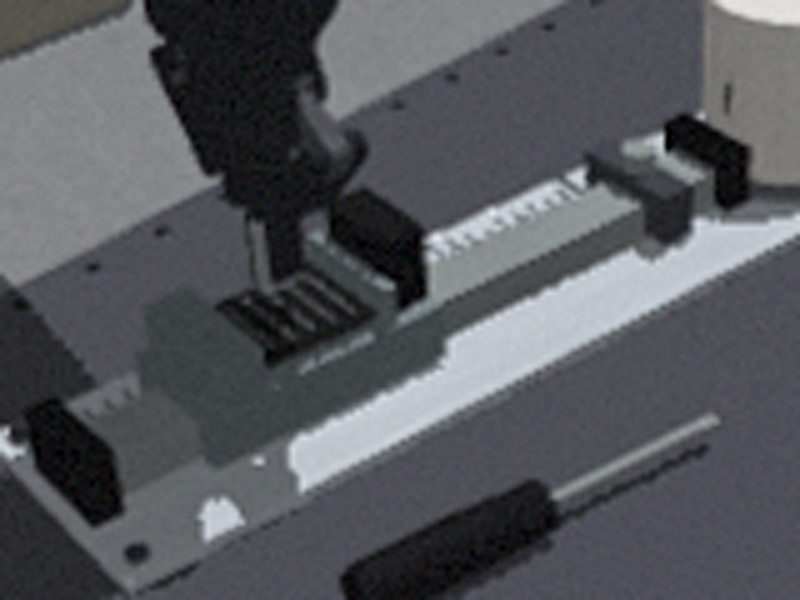

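The fingertips at crop (285,282) are inside the pocket's footprint, above the plate at (297,313). I'll lower gently now.

Request:
carry_out(commands=[0.006,0.004,-0.001,0,0,0.3,1,0.012,0.004,-0.001,0,0,0.3,1,0.016,0.004,-0.001,0,0,0.3,1,0.016,0.004,-0.001,0,0,0.3,1,0.016,0.004,-0.001,0,0,0.3,1])

```text
time: 2.82
tool_pos: [497.0, -136.2, 74.6]
tcp_rot: [124.6, 89.8, 26.5]
ft_force: [-1.0, -0.1, -0.5]
finger_gap: 0.2
```

Request:
carry_out(commands=[0.002,0,0,0,0,0,1,0.004,0,0,0,0,0,1,0.005,0,0,0,0,0,1,0.005,0,0,0,0,0,1])

```text
time: 3.32
tool_pos: [497.3, -136.3, 70.3]
tcp_rot: [117.1, 89.8, 19.1]
ft_force: [-4.3, 0.7, 8.4]
finger_gap: 0.3
```

Request:
carry_out(commands=[0.0015,0,0,0,0,0,1,0.003,0,0,0,0,0,1,0.003,0,0,0,0,0,1])

```text
time: 3.7
tool_pos: [497.4, -136.4, 68.3]
tcp_rot: [116.1, 89.8, 18.0]
ft_force: [-5.5, 1.7, 12.3]
finger_gap: -0.0
```

```bash
python3 - <<'E'
from h import *
plan([494.5,-135.5,67])
E
```

```text
pos [ 497.4 -136.4   68.3] F [-5.5  1.7 12.3] gap -0.045929688808289716 t 3.7
shift tool m [ 0.0013 -0.003  -0.0005] turn [-0.16 -0.08 -0.17]
tool axes
 [[ 0.003  0.99  -0.14 ]
 [ 0.001 -0.14  -0.99 ]
 [-1.     0.003 -0.001]]
rail axis in tool [ 0.0014 -0.0029 -1.    ]
```

Request:
carry_out(commands=[0.0012,0,0,0,0,0,1,0.0016,0,0,0,0,0,1,0.0016,0,-0.002,0,0,0,1,0.0016,0,-0.005,0,0,0,1,0.0016,0,-0.008,0,0,0,1,0.0016,0,-0.012,0,0,0,1])

```text
time: 4.45
tool_pos: [499.2, -124.9, 67.9]
tcp_rot: [102.3, 89.8, 4.2]
ft_force: [-5.8, -1.1, 13.2]
finger_gap: 0.7
```

```bash
python3 - <<'E'
from h import *
plan([494.5,-135.5,67])
p,d=optics.snapshot("scene"); p=p[170:290,150:310]; cv2.imwrite("pics/s3.png",cv2.resize(p[:,:,::-1],None,fx=5,fy=5,interpolation=cv2.INTER_CUBIC))
E
```

```text
pos [ 499.2 -124.9   67.9] F [-5.8 -1.1 13.2] gap 0.6658492853709648 t 4.45
shift tool m [ 0.0009 -0.0032  0.0112] turn [-0.16 -0.04 -0.17]
tool axes
 [[ 0.003  0.99  -0.14 ]
 [ 0.    -0.14  -0.99 ]
 [-1.     0.003 -0.001]]
rail axis in tool [ 6.0e-04 -2.9e-03 -1.0e+00]
```

View pics/s3.png

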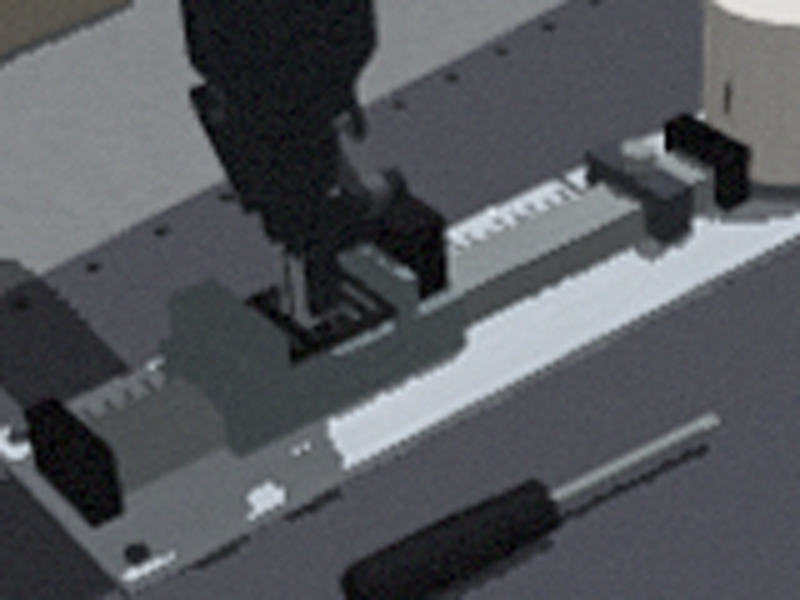

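The slide moved with the finger: the reader's front edge went from column 427 to 447. I'll keep pushing.

Request:
carry_out(commands=[0.0012,0,-0.004,0,0,0,1,0.0012,-0.0005,-0.009,0,0,0,1,0.0012,-0.0005,-0.014,0,0,0,1,0.0012,-0.001,-0.02,0,0,0,1,0.0012,-0.001,-0.026,0,0,0,1,0.0012,-0.001,-0.032,0,0,0,1,0.0012,-0.0015,-0.038,0,0,0,1,0.0012,-0.0015,-0.044,0,0,0,1,0.0012,-0.0015,-0.049,0,0,0,1,0.0012,-0.0015,-0.053,0,0,0,1,0.0012,-0.0015,-0.055,0,0,0,1,0.0012,-0.0015,-0.056,0,0,0,1])

```text
time: 6.0
tool_pos: [507.4, -69.2, 68.8]
tcp_rot: [93.1, 89.6, -4.9]
ft_force: [-1.5, -0.5, 12.0]
finger_gap: 0.1
```

Request:
carry_out(commands=[0.0015,0,0,0,0,0,1,0.002,0,-0.004,0,0,0,1,0.002,0,-0.009,0,0,0,1,0.002,0,-0.014,0,0,0,1,0.002,0,-0.019,0,0,0,1,0.002,0,-0.024,0,0,0,1,0.002,0,-0.029,0,0,0,1,0.002,0,-0.034,0,0,0,1,0.002,0,-0.038,0,0,0,1,0.002,0,-0.042,0,0,0,1,0.002,0,-0.044,0,0,0,1,0.002,0,-0.045,0,0,0,1])

```text
time: 7.5
tool_pos: [514.3, -24.7, 68.2]
tcp_rot: [90.4, 89.6, -7.6]
ft_force: [-4.4, -0.0, 13.2]
finger_gap: -0.1
```

```bash
python3 - <<'E'
from h import *
plan([494.5,-135.5,67])
p,d=optics.snapshot("scene"); p=p[150:270,180:340]; cv2.imwrite("pics/s4.png",cv2.resize(p[:,:,::-1],None,fx=5,fy=5,interpolation=cv2.INTER_CUBIC))
E
```

```text
pos [514.3 -24.7  68.2] F [-4.4 -0.  13.2] gap -0.08413194380673679 t 7.5
shift tool m [ 0.0011 -0.0041  0.1124] turn [-0.14 -0.   -0.44]
tool axes
 [[ 0.008  0.99  -0.14 ]
 [-0.001 -0.14  -0.99 ]
 [-1.     0.008 -0.   ]]
rail axis in tool [ 0.     -0.0024 -1.    ]
```

View pics/s4.png

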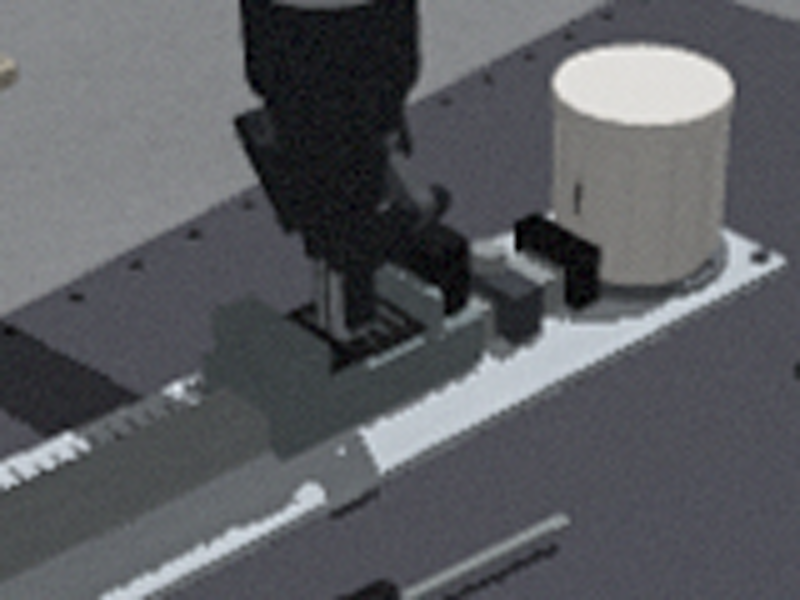

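The slide nose (column ~492) is now only a few mm to about 15 mm from the collar's near face (~500). I'll go slowly and watch the force.

Request:
carry_out(commands=[0.0012,0,-0.001,0,0,0,1,0.0014,0,-0.002,0,0,0,1,0.0014,0,-0.0035,0,0,0,1,0.0014,0,-0.005,0,0,0,1,0.0014,0,-0.006,0,0,0,1,0.0014,0,-0.007,0,0,0,1])

```text
time: 8.3
tool_pos: [515.4, -17.8, 67.9]
tcp_rot: [88.8, 89.6, -9.3]
ft_force: [-7.0, -0.8, 12.2]
finger_gap: -0.2
```

Request:
carry_out(commands=[0.0014,0,-0.001,0,0,0,1,0.0016,-0.001,-0.002,0,0,0,1,0.0016,-0.001,-0.003,0,0,0,1,0.0016,-0.001,-0.004,0,0,0,1,0.0016,-0.001,-0.005,0,0,0,1])

```text
time: 8.93
tool_pos: [515.9, -13.0, 67.8]
tcp_rot: [87.4, 89.5, -10.7]
ft_force: [-3.4, -1.0, 12.1]
finger_gap: 0.5
```

Request:
carry_out(commands=[0.0016,0,-0.001,0,0,0,1,0.002,0,-0.002,0,0,0,1,0.002,0,-0.003,0,0,0,1,0.002,0,-0.004,0,0,0,1])

```text
time: 9.43
tool_pos: [516.6, -9.1, 66.9]
tcp_rot: [85.9, 89.5, -12.1]
ft_force: [-7.8, -0.8, 13.0]
finger_gap: -0.1
```

Request:
carry_out(commands=[0.0012,0,-0.001,0,0,0,1,0.0014,-0.0005,-0.002,0,0,0,1,0.0014,-0.001,-0.003,0,0,0,1,0.0014,-0.001,-0.004,0,0,0,1])

```text
time: 9.93
tool_pos: [517.1, -5.2, 67.1]
tcp_rot: [85.4, 89.4, -12.7]
ft_force: [-4.5, -0.9, 12.7]
finger_gap: -0.1
```

```bash
python3 - <<'E'
from h import *
plan([494.5,-135.5,67]); print("Fax",np.dot(sense()["ft_force"],ax))
p,d=optics.snapshot("scene"); p=p[170:240,240:320]; cv2.imwrite("pics/s5.png",cv2.resize(p[:,:,::-1],None,fx=8,fy=8,interpolation=cv2.INTER_CUBIC))
E
```

```text
pos [517.1  -5.2  67.1] F [-4.5 -0.9 12.7] gap -0.11652311238024535 t 9.925
shift tool m [ 0.0002 -0.0042  0.1322] turn [-0.12  0.05 -0.63]
tool axes
 [[ 0.011  0.99  -0.14 ]
 [-0.002 -0.14  -0.99 ]
 [-1.     0.011  0.001]]
rail axis in tool [-9.0e-04 -2.1e-03 -1.0e+00]
Fax -1.4723281595573514
```

View pics/s5.png

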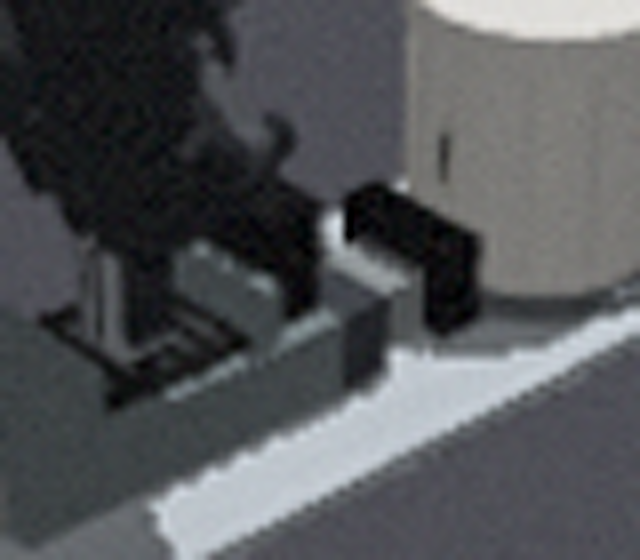

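The nose looks nearly against the collar (junction at column ~345 in the crop), but there's no contact force yet. I'll creep forward.

Request:
carry_out(commands=[0.001,0,-0.0007,0,0,0,1,0.0014,0,-0.0014,0,0,0,1,0.0014,0,-0.0021,0,0,0,1,0.0014,0,-0.0028,0,0,0,1])

```text
time: 10.48
tool_pos: [517.6, -3.5, 66.9]
tcp_rot: [74.7, 89.3, -23.4]
ft_force: [-7.6, -7.7, 11.9]
finger_gap: 0.2
```

Request:
carry_out(commands=[0.0015,0,-0.001,0,0,0,1,0.002,0,-0.0018,0,0,0,1,0.002,0,-0.0018,0,0,0,1])

```text
time: 10.85
tool_pos: [518.0, -3.0, 66.1]
tcp_rot: [65.5, 89.3, -32.5]
ft_force: [-7.6, -6.7, 13.0]
finger_gap: -0.3
```

Request:
carry_out(commands=[-0.002,0,-0.0006,0,0,0,1,-0.005,0,-0.0006,0,0,0,1,-0.009,0,-0.0004,0,0,0,1,-0.014,0,0,0,0,0,1,-0.03,0,0,0,0,0,1,-0.06,0,0,0,0,0,1,-0.1,0,0,0,0,0,1,-0.14,0,0,0,0,0,1,-0.15,0,0,0,0,0,1,-0.15,0,0,0,0,0,1])

```text
time: 12.1
tool_pos: [516.9, -2.0, 217.0]
tcp_rot: [69.0, 89.2, -29.0]
ft_force: [0.1, 0.3, 0.2]
finger_gap: -0.2
```

```bash
python3 - <<'E'
from h import *
plan([494.5,-135.5,67])
p,d=optics.snapshot("scene"); q=cv2.resize(p[170:240,230:330,::-1],None,fx=8,fy=8,interpolation=cv2.INTER_CUBIC)
cv2.imwrite("pics/s6.png",q)
E
```

```text
pos [516.9  -2.  217. ] F [0.1 0.3 0.2] gap -0.16807382608377822 t 12.1
shift tool m [ 0.1507 -0.0055  0.1345] turn [-0.11  0.29 -0.76]
tool axes
 [[ 0.013  0.99  -0.139]
 [-0.007 -0.139 -0.99 ]
 [-1.     0.013  0.005]]
rail axis in tool [-0.0052 -0.002  -1.    ]
```

View pics/s6.png

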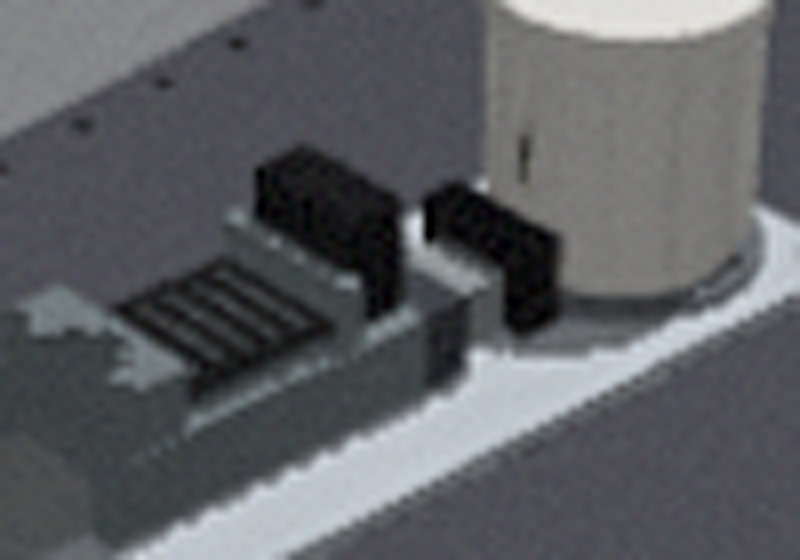

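The slide's nose sits flush against the collar (junction at column ~425) with no gap. The plate is up. The collar's far edge is still at full-picture column ~288, as it was before contact. The arm is clear.

```bash
python3 -c "
from bench import order; print(order.hand_in())"
```

```text
the job is handed in; nothing more can be done
None
```

I pressed the brake plate with the shut fingertips and pushed the slide about 133 mm along the rail until it met the stop collar. Then I lifted straight up and handed the job in at about 12 s.

- **Pressing and pushing:** The plate was held about 4–5 mm down, at 12–13 N, for the whole push. Readings between moves showed about 0–2 N along the rail, which fits a freed brake.
- **At the collar:** The force along the rail rose to about 8–9 N and the slide stopped. That is well below the 45 N at which the collar slips.
- **Last checks:** The final picture shows the nose flush with the collar, the plate up and the canister in place. The collar has not visibly moved, to within about 1 pixel. The wrist force is back to about 0 N, with the tool about 150 mm clear of the slide.
- **Disagreements and gaps:** The two camera views put the plate's position about 5 mm apart, which did not matter inside the pocket. There was a sideways drag of 4–8 N across the rail while pressing. I did not measure the bottle, screwdriver or tub again, but the arm passed well above them and never came near them.

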